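# Gauge the clip necks of reactor port plugs and sort them

## Robot

A 6-joint arm with a two-finger parallel gripper is mounted at the origin on the work surface. World frame = base frame: x ahead of the robot, y to its left, z up, the work surface at z = 0. Lengths are in mm, angles in rad, forces in N, time in s.
With the tool pointing down it reaches from about 400 to 925 mm from the base axis. Payload 12.5 kg.
Tool frame: the origin (TCP) lies at the very end of the fingers, on their centre line; the grasp point (between the pads) lies 19 mm behind it; z points along the fingers, y is the direction in which the jaws open and shut (so a half turn about z gives the same grasp; the last joint's range is limited). The gripper opens to 95 mm and grips with 3 to 60 N. Pads are 20 mm wide; open, the fingers measure 119 mm over their backs; the gripper's body (75 mm by 180 mm) begins 59 mm behind the grasp point.
Start: joints at [1.2, 0.491, 1.559, -0, 1.092, -0.106], TCP at [163.555, 603.238, 214.661] pointing down, gripper open.
Joint ranges: [-3.1, 3.1], [-0.84, 2.19], [0.05, 2.79], [-1.13, 4.28], [0.06, 2.93], [-2.69, 2.69]. Speed limits (rad/s): [2.22, 2.22, 2.79, 3.14, 3.14, 3.14].

## Interface

Orientations are given as [roll, pitch, yaw] about the fixed x, y, z axes, in that order (R = Rz(yaw) Ry(pitch) Rx(roll)).
In Python, from cell import env, read_camera, get_calibration gives the robot as it stands.
- The arm moves only by the tool arm_command, never from a script. Its argument "targets" is a list of rows, each a list of 3 entries, a list of its own where there are three numbers: the turn, a rotation vector about the tool's x, y, z in rad, then the shift along the tool's x, y, z in m, then the closure in counts, from 0 (fully open) to 255 (shut). In form: [[[rx, ry, rz], [tx, ty, tz], fingers], ...]. A call has 1 to 8 rows; each row is the pose to reach, as a shift and turn from the pose commanded when the call began, along the tool's axes at that moment; what a row does not reach only later rows make up. A row lasts 1/10 s, in which the tool goes at most 50 mm and 8.59 degrees, less where a joint would pass 70% of its speed; a pose out of reach is approached as far as the arm can. A call with a gripper value outside its range is refused whole. The fingers move at their own pace and stop on an object; the grip force is fixed at half the most. Time passes only in rows, so rows that repeat a pose let the fingers close. It gives the time, the measured TCP pose, the force and the opening at its end, in the units of the state.
- env.state(): the state, without advancing time (a new reading comes with each control period).
- read_camera(name): name is "scene" or "top" or "wrist"; returns (picture, depth): 420x560x3 uint8, blue, green, red; 420x560 float32, mm along the optical axis (not along the pixel's ray), 0 where there is no reading.
- get_calibration(name): a dict with "vfov" (degrees; the focal length in pixels is half the picture's height over the tangent of half this angle, whatever the lens; pixels are square), "cx", "cy" (the principal point, pixels), "k1" (the pictures are not rectified: a ray, as slopes to the right and down, at radius r is drawn at 1 + k1 r^2 times it, then the intrinsics apply), "world_from_camera" (4x4, takes a point from camera to world coordinates). Camera axes: x right, y down, z forward; pixel columns grow to the right and rows downward; lengths in mm; the calibration is good to about 2 mm. A picture is of the moment at which its call begins: read the wrist's pose just before it. get_calibration takes no time and is no camera call; for the wrist camera it gives the pose at the moment of the call.
- env.job_done(): hands the job in, once; it reports no verdict.
The state is a dict: "t": time; "joints": joint angles; "qvel": joint speeds; "tau": joint torques, N m; "eef_pos": TCP position; "tcp_rot": TCP orientation; "ft_force": force on the tool from outside, world axes, zero at the start; "moment": the same for the moment, N m; "opening": opening from 0.0 (shut) to 1.0 (fully open).
Only numpy, scipy, OpenCV 4.12 (cv2) and the standard library are available. Lean on these libraries where they do the work, as an engineer would, in place of code of your own. Each camera call takes 0.05 s, during which the arm holds its last target.

## Task

Check the clip necks of the three plugs in the blue rack: one at a time, slide the neck into the slot gauge until it stops, without forcing it, then draw it out and stand the plug upright in its tray before taking the next. Green tray if it enters the green go part and stops at the red no-go part, yellow if it is too thick to enter the slot at all, red if it goes right into the no-go part. Do not drop any plug, and leave the next batch in the white rack and everything else on the bench alone.

Things in the scene. Friction and masses are not known exactly. Their poses are not given: they have to be found in the camera images.
- plug_a: one of six: white plug for a port of a reactor lid, standing on its foot; origin at the centre of its underside, z up; 72 mm tall, about 160 g. Foot 38 mm across, 24 mm high; above it the clip neck, 12 mm high and 16, 20 or 24 mm across (hard to see under the head, and the letter does not tell it); then the head to hold it by, 38 mm across, 36 mm high. Starts in either rack.
- plug_b: look-alike of plug_a, same sizes and origin; its neck may be 16, 20 or 24 mm across. Starts in either rack.
- plug_c: look-alike of plug_a, same sizes and origin; its neck may be 16, 20 or 24 mm across. Starts in either rack.
- plug_d: look-alike of plug_a, same sizes and origin; its neck may be 16, 20 or 24 mm across. Starts in either rack.
- plug_e: look-alike of plug_a, same sizes and origin; its neck may be 16, 20 or 24 mm across. Starts in either rack.
- plug_f: look-alike of plug_a, same sizes and origin; its neck may be 16, 20 or 24 mm across. Starts in either rack.
- fit_tray: green open tray for plugs whose neck is right (enters the go part, stops at the no-go step); fixed, 95 (x) by 140 (y) by 25 mm high, walls and floor 4 mm thick, origin at the centre of its underside; room for two plugs side by side along its y axis, 30 mm either side of the middle.
- thick_tray: yellow open tray for plugs whose neck is too thick (does not enter the slot); fixed, 95 (x) by 140 (y) by 25 mm high, walls and floor 4 mm thick, origin at the centre of its underside; room for two plugs side by side along its y axis, 30 mm either side of the middle.
- thin_tray: red open tray for plugs whose neck is too thin (passes the no-go part too); fixed, 95 (x) by 140 (y) by 25 mm high, walls and floor 4 mm thick, origin at the centre of its underside; room for two plugs side by side along its y axis, 30 mm either side of the middle.
- incoming_rack: blue rack holding the three plugs to be checked; fixed, 64 (x) by 186 (y) by 18 mm high, walls and floor 4 mm, three open bays in a row along its y axis, 60.7 mm apart; origin at the centre of its underside. It and the white rack may change places.
- waiting_rack: white rack, same shape as the blue one, holding three plugs of the next batch, which are not to be touched; fixed.
- waiting_bay_1 (a point): centre of the floor of bay 1 of the white rack
- waiting_bay_2 (a point): centre of the floor of bay 2 of the white rack
- waiting_bay_3 (a point): centre of the floor of bay 3 of the white rack
- gauge: slot gauge: level steel plate 5 mm thick (underside 85 mm, top 90 mm above the table), 68 mm wide, held by an arm over the 8 mm high foot of a fixed stand. The open slot runs along the gauge's +x from its mouth: first the go part (green), then the no-go part (red). A plug's neck slides in sideways, foot below and head above the plate. Origin on the table under the middle of the mouth, z up.
- gauge_mouth (a point): middle of the slot's mouth at half the plate's thickness (87.5 mm up), axes as the gauge's. The go part is 22 mm wide and 28 mm long, lips at the mouth rounded 4 mm. A plug's underside is 57.5 mm above the table when its neck is level with the plate, 3.5 mm free above and below. A 24 mm neck stops with its axis about 1.5 mm outside the mouth.
- gauge_offer (a point): where a plug's underside centre is when its neck stands level in the slot's mouth: 57.5 mm above the table, under the middle of the mouth
- gauge_step (a point): step where the no-go part begins, 28 mm in from the mouth, lips rounded 2.5 mm; the no-go part is 18 mm wide and 30 mm long, to a square closed end 58 mm from the mouth. A 20 mm neck stops with its axis about 26 mm in from the mouth, a 16 mm neck only at the closed end, about 50 mm in.
- gauge_post (a point): top of the stand's rod, 125 mm above the table and 146 mm in from the mouth; the boss head around it starts 127 mm in, and a clamp block 4 mm higher than the plate lies 70 to 86 mm in.
- beaker: glass beaker, 70 mm across, 95 mm tall; bystander, leave alone; origin at its underside (middle).
- reagent_bottle: amber bottle, 70 mm across, 150 mm tall; bystander, leave alone; origin at its underside (middle).
- joint_clip: small green joint clip, about 40 by 40 by 10 mm, lying flat; bystander, leave alone; origin at its underside (middle).
- spatula: thin steel lab spatula with a blue grip, 165 mm long, lying flat; bystander, leave alone; origin near its middle.
Not all that is in view belongs to the job. Leave any pink look-alike of the plug_a alone. What is shaped like the plug_e but black is not meant.

How it is judged (in metres and radians):
On the way, in this order (a step that is already met when the one before it is completed fails the run):
1. a first plug's neck is offered to the gauge slot (distance between any of plug_a, plug_b, plug_c, plug_d, plug_e, plug_f and gauge_offer below 0.009 m), for 0.1 s.
2. one plug stands upright in its right tray (((horizontal distance between plug_a and fit_tray below 0.055 m and height (world z) of plug_a below 0.008 m) or (horizontal distance between plug_b and thick_tray below 0.055 m and height (world z) of plug_b below 0.008 m) or (horizontal distance between plug_c and thin_tray below 0.055 m and height (world z) of plug_c below 0.008 m) or (horizontal distance between plug_d and thick_tray below 0.055 m and height (world z) of plug_d below 0.008 m) or (horizontal distance between plug_e and thin_tray below 0.055 m and height (world z) of plug_e below 0.008 m) or (horizontal distance between plug_f and fit_tray below 0.055 m and height (world z) of plug_f below 0.008 m))), for 0.2 s.
3. a second plug's neck is offered to the gauge slot (distance between any of plug_a, plug_b, plug_c, plug_d, plug_e, plug_f and gauge_offer below 0.009 m), for 0.1 s.
4. two plugs stand upright in their right trays (((((horizontal distance between plug_a and fit_tray below 0.055 m and height (world z) of plug_a below 0.008 m) or (horizontal distance between plug_b and thick_tray below 0.055 m and height (world z) of plug_b below 0.008 m) or (horizontal distance between plug_c and thin_tray below 0.055 m and height (world z) of plug_c below 0.008 m)) and ((horizontal distance between plug_d and thick_tray below 0.055 m and height (world z) of plug_d below 0.008 m) or (horizontal distance between plug_e and thin_tray below 0.055 m and height (world z) of plug_e below 0.008 m) or (horizontal distance between plug_f and fit_tray below 0.055 m and height (world z) of plug_f below 0.008 m))) or ((horizontal distance between plug_a and fit_tray below 0.055 m and height (world z) of plug_a below 0.008 m) and (horizontal distance between plug_b and thick_tray below 0.055 m and height (world z) of plug_b below 0.008 m)) or ((horizontal distance between plug_a and fit_tray below 0.055 m and height (world z) of plug_a below 0.008 m) and (horizontal distance between plug_c and thin_tray below 0.055 m and height (world z) of plug_c below 0.008 m)) or ((horizontal distance between plug_b and thick_tray below 0.055 m and height (world z) of plug_b below 0.008 m) and (horizontal distance between plug_c and thin_tray below 0.055 m and height (world z) of plug_c below 0.008 m)) or ((horizontal distance between plug_d and thick_tray below 0.055 m and height (world z) of plug_d below 0.008 m) and (horizontal distance between plug_e and thin_tray below 0.055 m and height (world z) of plug_e below 0.008 m)) or ((horizontal distance between plug_d and thick_tray below 0.055 m and height (world z) of plug_d below 0.008 m) and (horizontal distance between plug_f and fit_tray below 0.055 m and height (world z) of plug_f below 0.008 m)) or ((horizontal distance between plug_e and thin_tray below 0.055 m and height (world z) of plug_e below 0.008 m) and (horizontal distance between plug_f and fit_tray below 0.055 m and height (world z) of plug_f below 0.008 m)))), for 0.2 s.
5. the third plug's neck is offered to the gauge slot (distance between any of plug_a, plug_b, plug_c, plug_d, plug_e, plug_f and gauge_offer below 0.009 m), for 0.1 s.
At the end, for the whole second after the job is handed in: each of the three plugs from the blue rack stands upright (underside centre within 8 mm of the table), released and at rest, on the floor of the tray for its neck: 20 mm necks in the green tray, 24 mm in the yellow, 16 mm in the red; the three plugs of the white rack stand in its bays (((horizontal distance between plug_a and fit_tray below 0.055 m and height (world z) of plug_a below 0.008 m and linear speed of plug_a below 0.03 m/s) or (horizontal distance between plug_a and waiting_rack below 0.085 m and height (world z) of plug_a below 0.008 m)) and ((horizontal distance between plug_b and thick_tray below 0.055 m and height (world z) of plug_b below 0.008 m and linear speed of plug_b below 0.03 m/s) or (horizontal distance between plug_b and waiting_rack below 0.085 m and height (world z) of plug_b below 0.008 m)) and ((horizontal distance between plug_c and thin_tray below 0.055 m and height (world z) of plug_c below 0.008 m and linear speed of plug_c below 0.03 m/s) or (horizontal distance between plug_c and waiting_rack below 0.085 m and height (world z) of plug_c below 0.008 m)) and ((horizontal distance between plug_d and thick_tray below 0.055 m and height (world z) of plug_d below 0.008 m and linear speed of plug_d below 0.03 m/s) or (horizontal distance between plug_d and waiting_rack below 0.085 m and height (world z) of plug_d below 0.008 m)) and ((horizontal distance between plug_e and thin_tray below 0.055 m and height (world z) of plug_e below 0.008 m and linear speed of plug_e below 0.03 m/s) or (horizontal distance between plug_e and waiting_rack below 0.085 m and height (world z) of plug_e below 0.008 m)) and ((horizontal distance between plug_f and fit_tray below 0.055 m and height (world z) of plug_f below 0.008 m and linear speed of plug_f below 0.03 m/s) or (horizontal distance between plug_f and waiting_rack below 0.085 m and height (world z) of plug_f below 0.008 m)) and distance between any of plug_a, plug_b, plug_c, plug_d, plug_e, plug_f and waiting_bay_1 below 0.025 m and distance between any of plug_a, plug_b, plug_c, plug_d, plug_e, plug_f and waiting_bay_2 below 0.025 m and distance between any of plug_a, plug_b, plug_c, plug_d, plug_e, plug_f and waiting_bay_3 below 0.025 m); the robot touches nothing.
It fails at once if a plug is forced into the gauge (more than 40 N between them) (contact force between any of plug_a, plug_b, plug_c, plug_d, plug_e, plug_f and gauge above 40 N).
It fails at once if a plug is dropped or thrown (faster than 0.7 m/s and not held) ((linear speed of plug_a above 0.7 m/s and contact force between the fingers and plug_a below 0.1 N) or (linear speed of plug_b above 0.7 m/s and contact force between the fingers and plug_b below 0.1 N) or (linear speed of plug_c above 0.7 m/s and contact force between the fingers and plug_c below 0.1 N) or (linear speed of plug_d above 0.7 m/s and contact force between the fingers and plug_d below 0.1 N) or (linear speed of plug_e above 0.7 m/s and contact force between the fingers and plug_e below 0.1 N) or (linear speed of plug_f above 0.7 m/s and contact force between the fingers and plug_f below 0.1 N)).
It fails at once if a plug of the next batch is taken out of its bay in the white rack (more than 25 mm from the bay's centre) (not (distance between any of plug_a, plug_b, plug_c, plug_d, plug_e, plug_f and waiting_bay_1 below 0.025 m and distance between any of plug_a, plug_b, plug_c, plug_d, plug_e, plug_f and waiting_bay_2 below 0.025 m and distance between any of plug_a, plug_b, plug_c, plug_d, plug_e, plug_f and waiting_bay_3 below 0.025 m)).
It fails at once if a bystander is moved more than 20 mm (distance of any of beaker, reagent_bottle, joint_clip, spatula from where it was at the start of the episode above 0.02 m).
It also fails if it takes over 72 s, if anything falls off the work surface, if the arm or the gripper's body presses on something with over 40 N, if the wrist force passes 120 N, or if a joint passes its speed limit or range.

## Working session

There is one attempt and no reset: what is moved stays moved. The work goes in short steps, Python scripts to look and compute and a tool call to move; the robot and the scene stay as the last step left them, time stands still between calls to the robot, and variables do not carry over. Pictures are saved under pics/ and viewed, and the job is handed in when it is done.

Besides the shell and the picture viewer there is one more tool, called after ">>>" in YAML: its name, and indented under it one key for each argument. arm_command: Moves the arm, as the interface text tells. Its arguments: {"type":"object","properties":{"targets":{"type":"array"}},"required":["targets"]}

```bash
ls; mkdir -p pics; cat > h.py <<'E'
import numpy as np,cv2
from cell import env,read_camera,get_calibration
def px2ray(c,u,v):
    f=210/np.tan(np.radians(c['vfov'])/2)
    d=np.array([(u-c['cx'])/f,(v-c['cy'])/f]);s=d.copy()
    for _ in range(20): s=d/(1+c['k1']*(s@s))
    T=np.array(c['world_from_camera']);return T[:3,3],T[:3,:3]@np.array([s[0],s[1],1])
def onplane(c,u,v,z):
    o,d=px2ray(c,u,v);return o+d*(z-o[2])/d[2]
def atdepth(c,u,v,dep):
    o,d=px2ray(c,u,v);return o+d*dep
def proj(c,p):
    f=210/np.tan(np.radians(c['vfov'])/2)
    T=np.array(c['world_from_camera']);q=T[:3,:3].T@(np.array(p)-T[:3,3]);s=q[:2]/q[2];s=s*(1+c['k1']*(s@s));return s[0]*f+c['cx'],s[1]*f+c['cy']
E
python3 - <<'E'
from h import *
for n in ['top','scene']:
    im,d=read_camera(n);c=get_calibration(n);cv2.imwrite(f'pics/{n}0.png',im);np.savez(f'{n}0.npz',im=im,d=d);print(n,{k:np.round(v,3) for k,v in c.items()})
print(env.state())
E
```

```text
pics
top {'vfov': np.float64(48.782), 'cx': np.float64(281.801), 'cy': np.float64(215.294), 'k1': np.float64(-0.008), 'world_from_camera': array([[ 2.900000e-02, -9.960000e-01,  8.600000e-02,  4.068390e+02],
       [-9.990000e-01, -3.000000e-02, -1.100000e-02,  4.705200e+01],
       [ 1.400000e-02, -8.600000e-02, -9.960000e-01,  1.519749e+03],
       [ 0.000000e+00,  0.000000e+00,  0.000000e+00,  1.000000e+00]])}
scene {'vfov': np.float64(53.46), 'cx': np.float64(281.676), 'cy': np.float64(207.472), 'k1': np.float64(-0.015), 'world_from_camera': array([[-5.060000e-01,  5.350000e-01, -6.760000e-01,  1.204054e+03],
       [ 8.620000e-01,  3.090000e-01, -4.010000e-01,  4.725600e+02],
       [-5.000000e-03, -7.860000e-01, -6.180000e-01,  7.439520e+02],
       [ 0.000000e+00,  0.000000e+00,  0.000000e+00,  1.000000e+00]])}
{'t': 0.1, 'joints': array([ 1.20040525e+00,  4.91496234e-01,  1.55939172e+00,  2.90909922e-06,
        1.09168607e+00, -1.05569052e-01]), 'qvel': array([ 6.13052851e-05, -1.44363523e-03, -2.93148132e-03,  1.30511445e-03,
        7.96595527e-04, -1.69041411e-03]), 'tau': array([ 2.69233627e-03, -6.13627052e+01, -2.58609903e+01,  6.94401492e-02,
        4.69928922e-02, -2.07204835e-05]), 'eef_pos': array([163.46727245, 603.0238392 , 214.12096771]), 'tcp_rot': array([-3.14061703e+00, -1.05975175e-04,  2.87676923e+00]), 'ft_force': array([ 0.39045607, -0.08714714, -0.08429756]), 'moment': array([ 0.02641483, -0.01361384,  0.02830332]), 'opening': 0.9974717242576724}
```

View pics/top0.png

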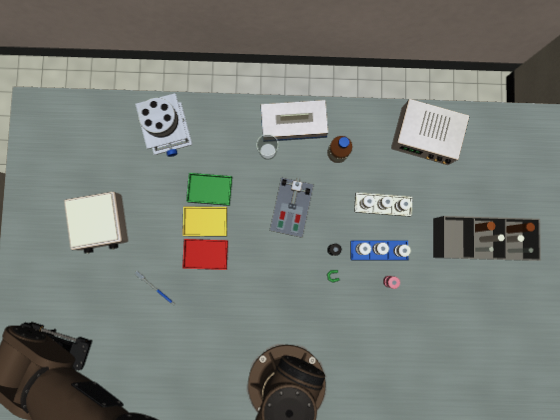

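View pics/scene0.png

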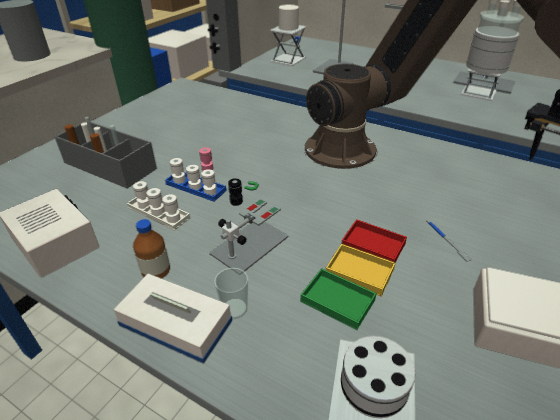

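The top view shows the blue rack at about (380,250), the white rack at (383,204) and the gauge at (291,208). The trays are green (210,189), yellow (205,221) and red (205,254). The black decoy is at (335,249), the pink one at (392,282) and the green clip at (333,276). Next I measure these.

```bash
python3 - <<'E'
from h import *
im=np.load('top0.npz')['im'];d=np.load('top0.npz')['d']
c=get_calibration('top')
hsv=cv2.cvtColor(im,cv2.COLOR_BGR2HSV)
def rect(m,z,name,lo=60):
    cs,_=cv2.findContours(m.astype(np.uint8),cv2.RETR_EXTERNAL,cv2.CHAIN_APPROX_NONE)
    for q in cs:
        if cv2.contourArea(q)<lo: continue
        w=np.array([onplane(c,p[0][0],p[0][1],z)[:2] for p in q],np.float32)
        r=cv2.minAreaRect(w);print(name,q.mean(0).round(0),np.round(r[0],1),np.round(r[1],1),round(r[2],1))
H,S,V=[hsv[...,i].astype(int) for i in range(3)]
Y,X=np.mgrid[:420,:560]
rect((H>45)&(H<75)&(S>150)&(X<240)&(X>170),25,'green')
rect((H>20)&(H<35)&(S>150)&(X<240)&(X>170),25,'yellow')
rect(((H<6)|(H>174))&(S>150)&(X<240)&(X>170),25,'red')
m=((H>100)&(H<125)&(S>120)&(X>340)&(X<420)&(Y>230)&(Y<270)).astype(np.uint8)
m=cv2.morphologyEx(m,cv2.MORPH_CLOSE,np.ones((13,13)))
rect(m,18,'blue')
m=((S<40)&(V>150)&(X>340)&(X<425)&(Y>185)&(Y<222))
rect(m,18,'white')
rect((H>45)&(H<80)&(S>120)&(X>270)&(X<320)&(Y>180)&(Y<245),90,'gog',4)
rect(((H<8)|(H>172))&(S>120)&(X>270)&(X<320)&(Y>180)&(Y<245),90,'gor',4)
for (x0,y0,x1,y1,n) in [(345,180,425,300,'rk'),(265,170,320,245,'ga')]:
    cv2.imwrite(f'pics/{n}.png',cv2.resize(im[y0:y1,x0:x1],None,fx=8 if n=='ga' else 8,fy=8 if n=='ga' else 8,interpolation=cv2.INTER_CUBIC)[:600,:800])
# plug heads by depth
dd=np.zeros((420,560))
T=np.array(c['world_from_camera'])
hz=np.array([[atdepth(c,u,v,d[v,u])[2] for u in range(260,425)] for v in range(170,300)])
np.save('hz.npy',hz)
m=((hz>60)&(hz<90)).astype(np.uint8);n,l,st,ce=cv2.connectedComponentsWithStats(m)
for i in range(1,n):
    if st[i,4]>15:
        u,v=ce[i]+[260,170];print('h72',(u.round(1),v.round(1)),st[i],onplane(c,u,v,72).round(1))
E
```

```text
yellow [[205. 221.]] [510.1 278.5] [ 90.7 138.7] 1.8
red [[205. 254.]] [404.4 273. ] [139.7  93.3] 89.7
blue [[379. 250.]] [ 433.4 -290.1] [ 58.3 185.4] 1.7
white [[385. 203.]] [ 585.5 -302.3] [187.6  66. ] 87.4
gog [[295. 227.]] [495.6 -12.4] [ 7.8 14.7] 73.1
gog [[280. 224.]] [505.   34.6] [ 8.3 14.3] 77.7
gor [[297. 218.]] [521.9 -16.8] [21.8 12.4] 1.5
gor [[282. 215.]] [531.8  29.9] [12.  23.4] 77.7
h72 (np.float64(368.3), np.float64(201.3)) [102  26  13  12 116] [ 584.7 -241.1   72. ]
h72 (np.float64(386.5), np.float64(201.6)) [121  26  12  12 119] [ 585.3 -298.7   72. ]
h72 (np.float64(404.4), np.float64(203.9)) [138  28  13  13 125] [ 579.9 -355.7   72. ]
h72 (np.float64(292.3), np.float64(215.8)) [ 19  34  23  29 194] [531.5  -2.6  72. ]
h72 (np.float64(280.9), np.float64(223.0)) [17 47 10 12 59] [507.6  32.6  72. ]
h72 (np.float64(364.0), np.float64(248.5)) [ 98  73  13  12 123] [ 435.8 -229.6   72. ]
h72 (np.float64(381.9), np.float64(248.3)) [116  73  13  12 125] [ 437.8 -285.7   72. ]
h72 (np.float64(334.6), np.float64(249.3)) [ 69  74  12  12 118] [ 430.3 -137.6   72. ]
h72 (np.float64(403.3), np.float64(250.5)) [137  75  13  12 124] [ 433.  -353.2   72. ]
h72 (np.float64(393.1), np.float64(282.4)) [127 107  13  12 124] [ 333.1 -321.8   72. ]
```

```bash
ls pics
```

```text
ga.png
rk.png
scene0.png
top0.png
```

View pics/ga.png

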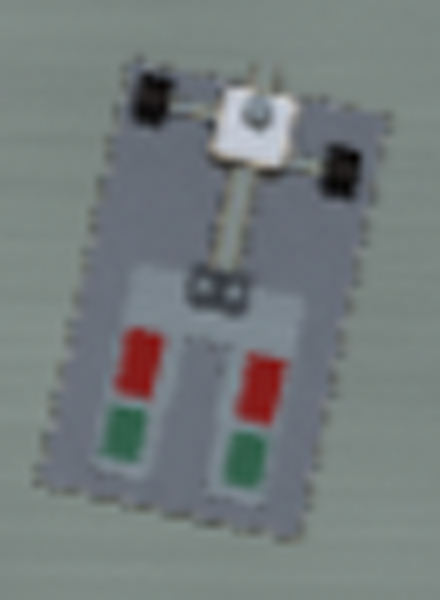

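View pics/rk.png

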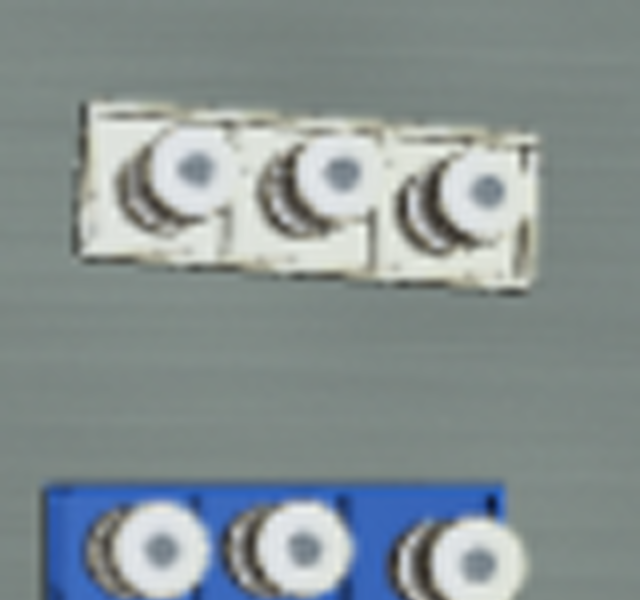

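```bash
cat >> h.py <<'E'
from scipy.spatial.transform import Rotation as Ro
def cmd(x,y,z,yaw,p0=None,r0=None):
    """tool-frame turn & shift (m) to go from current (or p0,yaw0) to world target, tool down"""
    s=env.state()
    p=np.array(s['eef_pos'] if p0 is None else p0,float)
    R0=Ro.from_euler('xyz',s['tcp_rot'] if r0 is None else r0)
    R1=Ro.from_euler('xyz',[np.pi,0,yaw])
    t=R0.inv().apply(np.array([x,y,z])-p)/1000
    r=(R0.inv()*R1).as_rotvec()
    print('turn',r.round(4),'shift',t.round(4),'dist',np.linalg.norm(t).round(3))
    return r,t
E
python3 - <<'E'
from h import *
im=np.load('top0.npz')['im'];c=get_calibration('top');hsv=cv2.cvtColor(im,cv2.COLOR_BGR2HSV)
print(hsv[189,210])
H,S=hsv[...,0].astype(int),hsv[...,1]
m=np.zeros((420,560),np.uint8);m[165:207,180:240]=((abs(H-hsv[189,210][0])<12)&(S>120))[165:207,180:240]
q=max(cv2.findContours(m,0,1)[0],key=cv2.contourArea)
print(cv2.minAreaRect(np.array([onplane(c,*p[0],25)[:2] for p in q],np.float32)))
w=get_calibration('wrist');T=np.array(w['world_from_camera']);s=env.state();R=Ro.from_euler('xyz',s['tcp_rot'])
print(w['vfov'],'cam in tool',R.inv().apply(T[:3,3]-s['eef_pos']),'\n',R.inv().as_matrix()@T[:3,:3])
print('bottle',onplane(c,342,146,150),'beaker',onplane(c,267,146,95))
cmd(460,20,330,2.97)
E
```

```text
[ 64 140 151]
((616.363037109375, 269.1971130371094), (139.8095703125, 93.88813018798828), 87.15962219238281)
60.15110629690386 cam in tool [  66.0281966    -0.59717586 -170.32687728] 
 [[ 1.60794197e-04 -9.71524407e-01 -2.36939447e-01]
 [ 9.99999933e-01  2.33824798e-04 -2.80123517e-04]
 [ 3.27549152e-04 -2.36939386e-01  9.71524380e-01]]
bottle [ 740.3362475  -143.95830894  150.        ] beaker [746.03166     83.28730339  95.        ]
turn [-0.001  -0.0002 -0.0932] shift [-0.4388 -0.4852 -0.1155] dist 0.664
```

Crops: in the gauge picture the slot mouth is at the bottom (green flags) and the post at the top. In the rack picture three plugs stand in each rack. Now I bring the wrist camera over the gauge.

```bash
python3 - <<'E'
from h import *
cmd(560,0,240,2.97)
E
```

```text
turn [-0.001  -0.0002 -0.0932] shift [-0.5405 -0.4782 -0.0255] dist 0.722
```

>>> arm_command:
  targets:
    - [[0,0,-0.0932],[-0.54,-0.478,-0.0255],0]
    - [[0,0,-0.0932],[-0.54,-0.478,-0.0255],0]
    - [[0,0,-0.0932],[-0.54,-0.478,-0.0255],0]
    - [[0,0,-0.0932],[-0.54,-0.478,-0.0255],0]
    - [[0,0,-0.0932],[-0.54,-0.478,-0.0255],0]
    - [[0,0,-0.0932],[-0.54,-0.478,-0.0255],0]
    - [[0,0,-0.0932],[-0.54,-0.478,-0.0255],0]
    - [[0,0,-0.0932],[-0.54,-0.478,-0.0255],0]

```text
t: 0.9
eef_pos: [383.7, 267.3, 228.8]
tcp_rot: [3.141, 0.0, 2.97]
ft_force: [1.5, -0.1, 0.3]
opening: 0.997
```

```bash
python3 - <<'E'
from h import *
cmd(560,0,240,2.97)
E
```

```text
turn [0.0001 0.     0.0002] shift [-0.2193 -0.2333 -0.0112] dist 0.32
```

>>> arm_command:
  targets:
    - [[0,0,0],[-0.2193,-0.2333,-0.0112],0]
    - [[0,0,0],[-0.2193,-0.2333,-0.0112],0]
    - [[0,0,0],[-0.2193,-0.2333,-0.0112],0]
    - [[0,0,0],[-0.2193,-0.2333,-0.0112],0]
    - [[0,0,0],[-0.2193,-0.2333,-0.0112],0]
    - [[0,0,0],[-0.2193,-0.2333,-0.0112],0]
    - [[0,0,0],[-0.2193,-0.2333,-0.0112],0]
    - [[0,0,0],[-0.2193,-0.2333,-0.0112],0]

```text
t: 1.7
eef_pos: [560.2, -0.1, 239.3]
tcp_rot: [-3.142, -0.001, 2.967]
ft_force: [-0.7, 0.2, 0.5]
opening: 1.0
```

```bash
python3 - <<'E'
from h import *
print(env.state()['eef_pos'],env.state()['tcp_rot'])
c=get_calibration('wrist');im,d=read_camera('wrist');cv2.imwrite('pics/w1.png',im);np.savez('w1.npz',im=im,d=d);import pickle;pickle.dump(c,open('w1.pkl','wb'))
E
```

```text
[ 5.60153499e+02 -1.45344251e-01  2.39315229e+02] [-3.14152733e+00 -6.47529414e-04  2.96699112e+00]
```

View pics/w1.png

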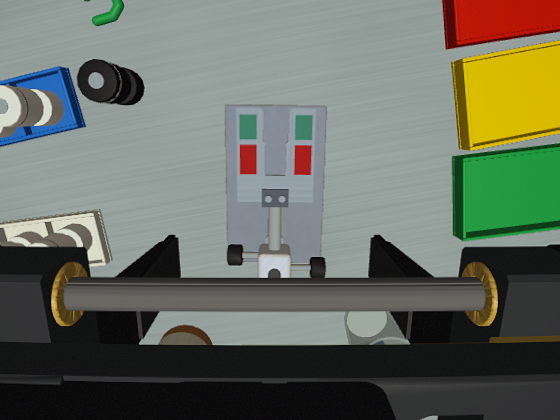

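The wrist view shows the gauge upright: green flags near (248,126) and (303,126), red flags near (248,159) and (302,159), slot between x≈263 and 288, mouth at row ≈110.

```bash
python3 - <<'E'
from h import *
import pickle
z=np.load('w1.npz');im,d=z['im'],z['d'];c=pickle.load(open('w1.pkl','rb'))
H,S,V=[a.astype(int) for a in cv2.split(cv2.cvtColor(im,cv2.COLOR_BGR2HSV))]
P={}
for n,m in [('g',(H>60)&(H<95)&(S>80)),('r',((H<8)|(H>172))&(S>150))]:
    k=np.zeros(m.shape,np.uint8);k[100:185,225:330]=m[100:185,225:330]
    nn,l,st,ce=cv2.connectedComponentsWithStats(k)
    for i in range(1,nn):
        if st[i,4]>100: 
            w=onplane(c,*ce[i],90);P[n,ce[i][0]>275]=w;print(n,ce[i].round(1),st[i],w.round(1),'h',atdepth(c,*ce[i],d[int(ce[i][1]),int(ce[i][0])]).round(1))
# width of each flag
ml=(P['g',False]+P['g',True])/2;mr=(P['r',False]+P['r',True])/2
print('mid',ml,mr,'yaw',np.arctan2(*(mr-ml)[:2][::-1]),'cross',P['g',True]-P['g',False],P['r',True]-P['r',False])
cv2.imwrite('pics/w1z.png',cv2.resize(im[95:215,215:335],None,fx=5,fy=5,interpolation=cv2.INTER_CUBIC))
hz=np.array([[atdepth(c,u,v,d[v,u])[2] for u in range(225,330)] for v in range(100,200)])
m=(hz>75)
for v in range(104,200,4):
    r=np.where(m[v-100])[0]+225
    b=np.split(r,np.where(np.diff(r)>1)[0]+1); print(v,[(x[0],x[-1]) for x in b if len(x)])
for u in (245,250,255,295,300,305):
    r=np.where(m[:,u-225])[0]+100;print(u,r[0],onplane(c,u,r[0]-.5,90).round(1))
E
```

```text
g [247.5 126.4] [239 115  17  24 386] [495.9 -12.8  90. ] h [495.9 -12.7  91.3]
g [303.3 127.5] [295 115  18  25 401] [505.2  34.5  90. ] h [505.2  34.4  90.7]
r [247.5 159. ] [240 145  16  29 464] [523.4 -18.   90. ] h [523.5 -18.1  89.7]
r [302.4 159.9] [295 146  16  29 459] [532.6  29.4  90. ] h [532.5  29.3  90.6]
mid [500.550461    10.85185222  90.        ] [527.9968893   5.6717091  90.       ] yaw -0.18654219851416073 cross [ 9.26238552 47.2412069   0.        ] [ 9.12895618 47.41980012  0.        ]
104 [(np.int64(234), np.int64(234))]
108 [(np.int64(237), np.int64(261)), (np.int64(291), np.int64(315))]
112 [(np.int64(237), np.int64(263)), (np.int64(288), np.int64(315))]
116 [(np.int64(237), np.int64(263)), (np.int64(288), np.int64(314))]
120 [(np.int64(237), np.int64(263)), (np.int64(288), np.int64(314))]
124 [(np.int64(237), np.int64(263)), (np.int64(288), np.int64(314))]
128 [(np.int64(237), np.int64(263)), (np.int64(288), np.int64(314))]
132 [(np.int64(237), np.int64(263)), (np.int64(288), np.int64(314))]
136 [(np.int64(237), np.int64(263)), (np.int64(288), np.int64(314)), (
[... 405 characters left out ...]
(265)), (np.int64(268), np.int64(268)), (np.int64(286), np.int64(313))]
164 [(np.int64(237), np.int64(265)), (np.int64(286), np.int64(313)), (np.int64(323), np.int64(323))]
168 [(np.int64(237), np.int64(265)), (np.int64(286), np.int64(312))]
172 [(np.int64(238), np.int64(265)), (np.int64(286), np.int64(312))]
176 [(np.int64(238), np.int64(312))]
180 [(np.int64(238), np.int64(312))]
184 [(np.int64(238), np.int64(312))]
188 [(np.int64(238), np.int64(312))]
192 [(np.int64(238), np.int64(312))]
196 [(np.int64(238), np.int64(311))]
245 107 [479.2 -11.7  90. ]
250 107 [479.9  -7.5  90. ]
255 108 [481.5  -3.4  90. ]
295 108 [487.4  30.1  90. ]
300 108 [488.1  34.3  90. ]
305 108 [488.9  38.5  90. ]
```

View pics/w1z.png

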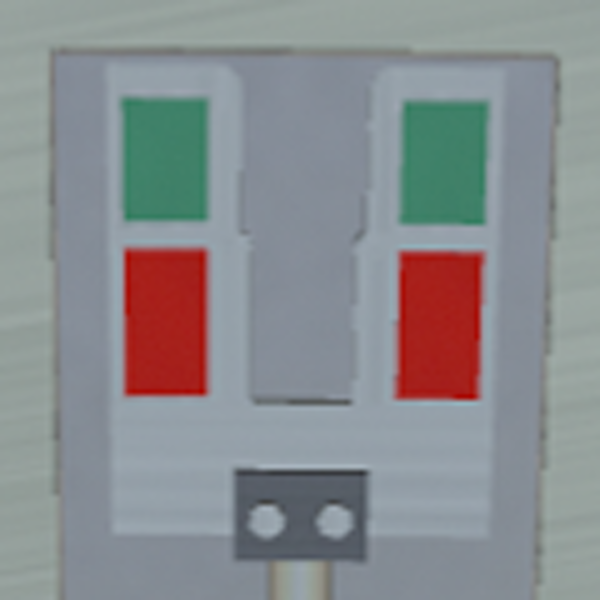

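```bash
python3 - <<'E'
from h import *
import pickle
c=pickle.load(open('w1.pkl','rb'))
for v in (116,140,148,172,175.5): print(v,onplane(c,275.5,v,90).round(2))
print('tcp px',proj(c,[560.15,-.15,239.3]))
cmd(436,-229,110,1.6)
E
```

```text
116 [491.5   12.55  90.  ]
140 [511.49   9.04  90.  ]
148 [518.28   7.85  90.  ]
172 [539.03   4.21  90.  ]
175.5 [542.11   3.67  90.  ]
tcp px (np.float64(275.2914002830639), np.float64(256.2395792752578))
turn [-7.0000e-04 -1.2000e-03  1.3682e+00] shift [ 0.0814 -0.2482  0.1294] dist 0.292
```

>>> arm_command:
  targets:
    - [[0,0,1.368],[0.0814,-0.2482,0.08],0]
    - [[0,0,1.368],[0.0814,-0.2482,0.1294],0]
    - [[0,0,1.368],[0.0814,-0.2482,0.1294],0]
    - [[0,0,1.368],[0.0814,-0.2482,0.1294],0]
    - [[0,0,1.368],[0.0814,-0.2482,0.1294],0]
    - [[0,0,1.368],[0.0814,-0.2482,0.1294],0]
    - [[0,0,1.368],[0.0814,-0.2482,0.1294],0]
    - [[0,0,1.368],[0.0814,-0.2482,0.1294],0]

```text
t: 2.55
eef_pos: [435.9, -227.8, 110.1]
tcp_rot: [-3.141, -0.002, 1.763]
ft_force: [0.9, 0.4, -0.5]
opening: 1.0
```

```bash
python3 - <<'E'
from h import *
cmd(436,-229,110,1.6)
E
```

```text
turn [-0.0012 -0.0015  0.1631] shift [-0.0012 -0.0001  0.0001] dist 0.001
```

>>> arm_command:
  targets:
    - [[0,0,0.165],[0,0,0],0]
    - [[0,0,0.165],[0,0,0],0]
    - [[0,0,0.165],[0,0,0],0]

```text
t: 2.85
eef_pos: [436.8, -227.6, 110.7]
tcp_rot: [-3.142, -0.0, 1.61]
ft_force: [0.4, 0.5, 1.3]
opening: 1.002
```

```bash
python3 - <<'E'
from h import *
import pickle
s=env.state();print(s['eef_pos'],s['tcp_rot'])
c=get_calibration('wrist');im,d=read_camera('wrist');cv2.imwrite('pics/w2.png',im);pickle.dump((c,im,d,s),open('w2.pkl','wb'))
for p in [(435.8,-228.8,76),(437.8,-284.8,76),(433,-352.1,76)]: print(proj(c,p))
cmd(436,-229,48,1.6)
E
```

```text
[ 436.77140675 -227.57128118  110.69472574] [-3.14154790e+00 -2.46404312e-04  1.60991645e+00]
(np.float64(272.2594477703849), np.float64(235.8555592222255))
(np.float64(272.05462989047385), np.float64(320.23162395140116))
(np.float64(261.31065334233006), np.float64(407.35404580999966))
turn [ 0.     -0.0001  0.0101] shift [-0.0011 -0.0009  0.0627] dist 0.063
```

View pics/w2.png

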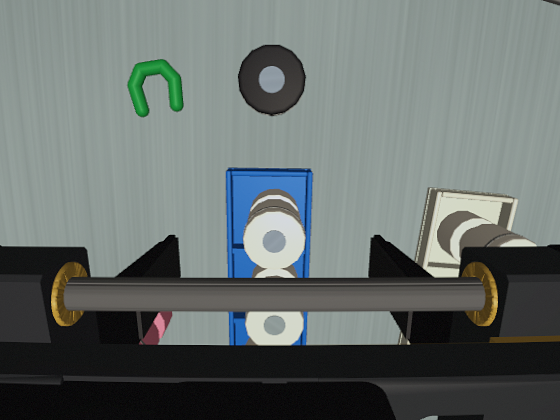

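Plug 1's head centre is at about (274,241) and plug 2's at (273,325). The black decoy at (271,79) and the clip at (155,88) are clear of the fingers.

```bash
python3 - <<'E'
from h import *
import pickle
c,im,d,s=pickle.load(open('w2.pkl','rb'))
print(onplane(c,274,240.5,76),onplane(c,274,324.5,76))
cmd(436.8,-231,47,1.6)
E
```

```text
[ 436.9455064  -231.65767802   76.        ] [ 439.14864468 -287.79134838   76.        ]
turn [ 0.     -0.0001  0.0101] shift [-0.0032 -0.0002  0.0637] dist 0.064
```

>>> arm_command:
  targets:
    - [[0,0,0.01],[-0.0032,0,0.04],0]
    - [[0,0,0.01],[-0.0032,0,0.062],0]
    - [[0,0,0.01],[-0.0032,0,0.063],60]
    - [[0,0,0.01],[-0.0032,0,0.063],255]
    - [[0,0,0.01],[-0.0032,0,0.063],255]
    - [[0,0,0.01],[-0.0032,0,0.063],255]
    - [[0,0,0.01],[-0.0032,0,0.063],255]

```text
t: 3.6
eef_pos: [437.2, -232.1, 48.4]
tcp_rot: [3.14, 0.001, 1.595]
ft_force: [0.5, -0.0, 0.7]
opening: 0.636
```

>>> arm_command:
  targets:
    - [[0,0,0],[0,0,0],255]
    - [[0,0,0],[0,0,0],255]
    - [[0,0,0],[0,0,0],255]
    - [[0,0,0],[0,0,0],255]

```text
t: 4.0
eef_pos: [436.9, -232.0, 47.7]
tcp_rot: [3.141, 0.0, 1.595]
ft_force: [-0.6, -0.0, 2.5]
opening: 0.394
```

```bash
python3 - <<'E'
from h import *
cmd(426,25,150,2.957)
E
```

```text
turn [ 1.0000e-04  1.0000e-04 -1.3619e+00] shift [ 0.2572 -0.0047 -0.1024] dist 0.277
```

>>> arm_command:
  targets:
    - [[0,0,0],[0,0,-0.03],255]
    - [[0,0,0],[0,0,-0.07],255]
    - [[0,0,-0.15],[0.02,0,-0.102],255]
    - [[0,0,-1.362],[0.2572,-0.0047,-0.1024],255]
    - [[0,0,-1.362],[0.2572,-0.0047,-0.1024],255]
    - [[0,0,-1.362],[0.2572,-0.0047,-0.1024],255]
    - [[0,0,-1.362],[0.2572,-0.0047,-0.1024],255]
    - [[0,0,-1.362],[0.2572,-0.0047,-0.1024],255]

```text
t: 4.8
eef_pos: [425.1, 27.4, 149.9]
tcp_rot: [-3.142, -0.0, 2.502]
ft_force: [0.4, -0.7, -1.3]
opening: 0.392
```

```bash
python3 - <<'E'
from h import *
cmd(426,25,150,2.957);print(env.state()['ft_force'])
E
```

```text
turn [ 1.000e-04 -4.000e-04 -4.551e-01] shift [-0.0021 -0.0014 -0.0001] dist 0.003
[ 0.41495385 -0.694348   -1.2548203 ]
```

>>> arm_command:
  targets:
    - [[0,0,-0.455],[-0.002,-0.0014,0],255]
    - [[0,0,-0.455],[-0.002,-0.0014,0.02],255]
    - [[0,0,-0.455],[-0.002,-0.0014,0.04],255]
    - [[0,0,-0.455],[-0.002,-0.0014,0.0486],255]
    - [[0,0,-0.455],[-0.002,-0.0014,0.0486],255]

```text
t: 5.3
eef_pos: [426.2, 22.7, 100.5]
tcp_rot: [-3.141, -0.002, 2.946]
ft_force: [0.3, -1.0, -1.9]
opening: 0.394
```

```bash
python3 - <<'E'
from h import *
import pickle
s=env.state();print(s['eef_pos'],s['tcp_rot'],s['ft_force'])
c=get_calibration('wrist');im,d=read_camera('wrist');cv2.imwrite('pics/w3.png',im);pickle.dump((c,im,d,s),open('w3.pkl','wb'))
im,d=read_camera('scene');cv2.imwrite('pics/s3.png',cv2.resize(im[150:300,150:350],None,fx=4,fy=4,interpolation=cv2.INTER_CUBIC))
cmd(455,19.4,101.2,2.957)
E
```

```text
[426.16846577  22.71277379 100.54733641] [-3.14147729e+00 -2.42073784e-03  2.94569302e+00] [ 0.28445534 -1.0200639  -1.85717777]
turn [ 0.0001 -0.0001 -0.0106] shift [-0.0282  0.0023  0.0005] dist 0.028
```

View pics/w3.png

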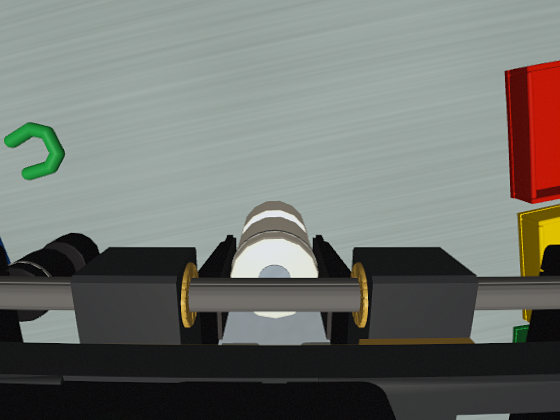

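View pics/s3.png

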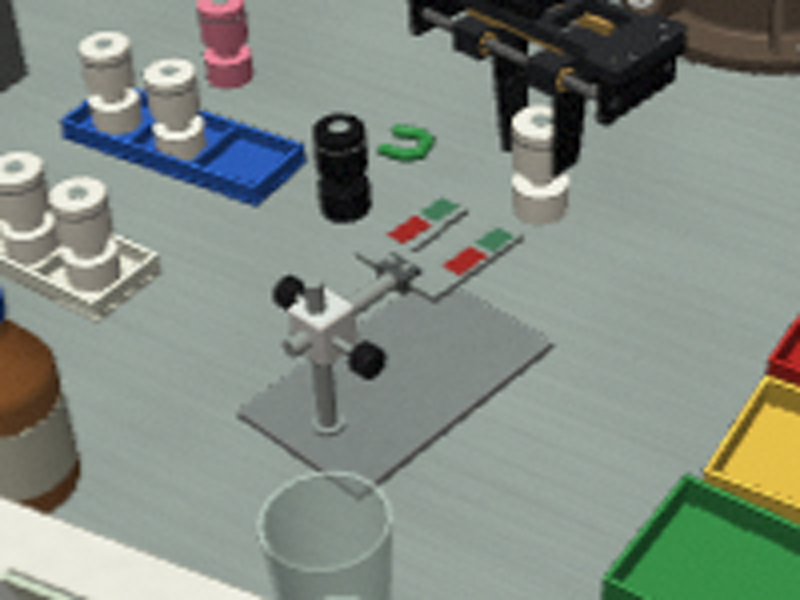

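The plug is held upright outside the mouth and level with the gauge.

>>> arm_command:
  targets:
    - [[0,0,-0.011],[-0.015,0.0023,-0.0005],255]
    - [[0,0,-0.011],[-0.0282,0.0023,-0.0005],255]
    - [[0,0,-0.011],[-0.0282,0.0023,-0.0005],255]
    - [[0,0,-0.011],[-0.0282,0.0023,-0.0005],255]

```text
t: 5.8
eef_pos: [454.6, 19.5, 102.0]
tcp_rot: [3.141, -0.0, 2.96]
ft_force: [-0.6, 1.0, -1.0]
opening: 0.394
```

```bash
python3 - <<'E'
from h import *
s=env.state();print(s['eef_pos'],s['tcp_rot'],s['ft_force'])
cmd(478,15.1,101.2,2.957)
E
```

```text
[454.64322961  19.50970978 101.99093346] [ 3.14148392e+00 -4.44108475e-05  2.95986760e+00] [-0.59386748  0.96526518 -1.00937109]
turn [ 0.0001 -0.      0.0029] shift [-0.0238 -0.0001  0.0008] dist 0.024
```

>>> arm_command:
  targets:
    - [[0,0,0],[-0.01,0,0.0006],255]
    - [[0,0,0],[-0.02,0,0.0006],255]
    - [[0,0,0],[-0.025,0,0.0006],255]
    - [[0,0,0],[-0.027,0,0.0006],255]
    - [[0,0,0],[-0.029,0,0.0006],255]
    - [[0,0,0],[-0.03,0,0.0006],255]
    - [[0,0,0],[-0.031,0,0.0006],255]

```text
t: 6.5
eef_pos: [485.2, 14.0, 101.2]
tcp_rot: [3.142, -0.0, 2.961]
ft_force: [0.6, 1.0, -1.4]
opening: 0.396
```

>>> arm_command:
  targets:
    - [[0,0,0],[-0.0015,0,0],255]
    - [[0,0,0],[-0.003,0,0],255]
    - [[0,0,0],[-0.0045,0,0],255]
    - [[0,0,0],[-0.005,0,0],255]

```text
t: 6.9
eef_pos: [490.4, 13.1, 101.3]
tcp_rot: [3.141, 0.0, 2.961]
ft_force: [-0.7, -0.4, -2.0]
opening: 0.395
```

Entered the go part. I continue toward the step, where a 20 mm neck would stop at about 26 mm.

>>> arm_command:
  targets:
    - [[0,0,0],[-0.004,0,0],255]
    - [[0,0,0],[-0.008,0,0],255]
    - [[0,0,0],[-0.012,0,0],255]
    - [[0,0,0],[-0.015,0,0],255]
    - [[0,0,0],[-0.016,0,0],255]
    - [[0,0,0],[-0.017,0,0],255]

```text
t: 7.5
eef_pos: [507.0, 10.1, 101.2]
tcp_rot: [3.142, -0.0, 2.961]
ft_force: [0.5, 0.2, -1.2]
opening: 0.391
```

>>> arm_command:
  targets:
    - [[0,0,0],[-0.001,0,0],255]
    - [[0,0,0],[-0.002,0,0],255]
    - [[0,0,0],[-0.003,0,0],255]
    - [[0,0,0],[-0.0035,0,0],255]

```text
t: 7.9
eef_pos: [510.5, 9.4, 101.3]
tcp_rot: [3.142, 0.0, 2.961]
ft_force: [1.8, 0.5, -2.2]
opening: 0.395
```

>>> arm_command:
  targets:
    - [[0,0,0],[-0.001,0,0],255]
    - [[0,0,0],[-0.002,0,0],255]
    - [[0,0,0],[-0.0025,0,0],255]

```text
t: 8.2
eef_pos: [513.0, 9.0, 101.3]
tcp_rot: [3.141, 0.0, 2.961]
ft_force: [-0.4, -0.1, -1.3]
opening: 0.394
```

>>> arm_command:
  targets:
    - [[0,0,0],[-0.001,0,0],255]
    - [[0,0,0],[-0.002,0,0],255]
    - [[0,0,0],[-0.003,0,0],255]
    - [[0,0,0],[-0.004,0,0],255]

```text
t: 8.6
eef_pos: [516.9, 8.3, 101.2]
tcp_rot: [3.141, 0.0, 2.961]
ft_force: [-0.2, 0.6, -1.8]
opening: 0.392
```

It is past the step, so this should be a 16 mm neck. On to the closed end at about 50 mm.

>>> arm_command:
  targets:
    - [[0,0,0],[-0.003,0,0],255]
    - [[0,0,0],[-0.006,0,0],255]
    - [[0,0,0],[-0.009,0,0],255]
    - [[0,0,0],[-0.012,0,0],255]
    - [[0,0,0],[-0.014,0,0],255]
    - [[0,0,0],[-0.015,0,0],255]

```text
t: 9.2
eef_pos: [531.8, 5.5, 101.2]
tcp_rot: [3.142, 0.0, 2.961]
ft_force: [1.0, -0.1, -2.0]
opening: 0.394
```

>>> arm_command:
  targets:
    - [[0,0,0],[-0.001,0,0],255]
    - [[0,0,0],[-0.002,0,0],255]
    - [[0,0,0],[-0.0025,0,0],255]

```text
t: 9.5
eef_pos: [534.1, 5.1, 101.3]
tcp_rot: [3.142, 0.0, 2.961]
ft_force: [0.1, 0.0, -0.7]
opening: 0.396
```

>>> arm_command:
  targets:
    - [[0,0,0],[-0.0005,0,0],255]
    - [[0,0,0],[-0.001,0,0],255]
    - [[0,0,0],[-0.0015,0,0],255]

```text
t: 9.8
eef_pos: [535.0, 5.0, 101.2]
tcp_rot: [3.142, -0.001, 2.961]
ft_force: [-3.8, 0.5, -0.1]
opening: 0.394
```

Stopped at about 51 mm in with roughly 4 N, so it is a 16 mm neck and goes in the red tray. I draw it out.

>>> arm_command:
  targets:
    - [[0,0,0],[0.01,0,0],255]
    - [[0,0,0],[0.03,0,0],255]
    - [[0,0,0],[0.06,0,0],255]
    - [[0,0,0],[0.1,0,0],255]
    - [[0,0,0],[0.1,0,-0.03],255]
    - [[0,0,0],[0.1,0,-0.04],255]
    - [[0,0,0],[0.1,0,-0.04],255]

```text
t: 10.5
eef_pos: [438.4, 22.7, 142.6]
tcp_rot: [3.141, 0.005, 2.961]
ft_force: [0.1, 0.2, -1.8]
opening: 0.392
```

```bash
python3 - <<'E'
from h import *
cmd(404,243,140,2.957)
E
```

```text
turn [0.0004 0.0046 0.004 ] shift [0.0734 0.2106 0.0023] dist 0.223
```

>>> arm_command:
  targets:
    - [[0,0,0],[0.0734,0.2106,0],255]
    - [[0,0,0],[0.0734,0.2106,0],255]
    - [[0,0,0],[0.0734,0.2106,0],255]
    - [[0,0,0],[0.0734,0.2106,0],255]
    - [[0,0,0],[0.0734,0.2106,0.01],255]
    - [[0,0,0],[0.0734,0.2106,0.05],255]
    - [[0,0,0],[0.0734,0.2106,0.08],255]
    - [[0,0,0],[0.0734,0.2106,0.08],255]

```text
t: 11.3
eef_pos: [401.4, 242.8, 57.7]
tcp_rot: [-3.138, -0.005, 2.961]
ft_force: [-0.4, 0.1, -1.1]
opening: 0.395
```

```bash
python3 - <<'E'
from h import *
im,d=read_camera('top');cv2.imwrite('pics/t4.png',cv2.resize(im[160:320,130:340],None,fx=3.5,fy=3.5))
cmd(404,243,49,2.957)
E
```

```text
turn [-0.0021 -0.0033  0.004 ] shift [-0.0018  0.0004  0.0106] dist 0.011
```

View pics/t4.png

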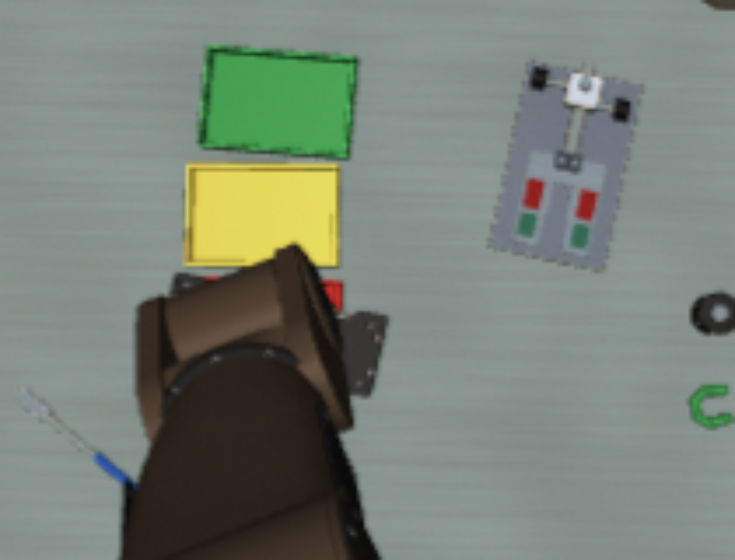

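The arm hides the red tray, but its measured position agrees with the move. I lower gently and release.

>>> arm_command:
  targets:
    - [[0,0,0],[-0.001,0,0.005],255]
    - [[0,0,0],[-0.001,0,0.009],255]
    - [[0,0,0],[-0.001,0,0.0105],255]
    - [[0,0,0],[-0.001,0,0.0115],255]
    - [[0,0,0],[-0.001,0,0.0115],255]

```text
t: 11.85
eef_pos: [403.9, 243.0, 50.1]
tcp_rot: [3.141, 0.001, 2.961]
ft_force: [-1.1, 0.7, -1.0]
opening: 0.398
```

>>> arm_command:
  targets:
    - [[0,0,0],[0,0,0.001],255]
    - [[0,0,0],[0,0,0.002],255]
    - [[0,0,0],[0,0,0.0025],255]
    - [[0,0,0],[0,0,0.0025],255]

```text
t: 12.25
eef_pos: [403.8, 243.0, 47.6]
tcp_rot: [3.141, 0.0, 2.961]
ft_force: [-1.8, -0.9, 4.9]
opening: 0.394
```

Contact with the floor (about 5 N up). Opening now, then up.

>>> arm_command:
  targets:
    - [[0,0,0],[0,0,0],160]
    - [[0,0,0],[0,0,0],100]
    - [[0,0,0],[0,0,0],60]
    - [[0,0,0],[0,0,-0.0],0]
    - [[0,0,0],[0,0,-0.03],0]
    - [[0,0,0],[0,0,-0.08],0]
    - [[0,0,0],[0,0,-0.1],0]

```text
t: 12.95
eef_pos: [404.5, 243.4, 150.4]
tcp_rot: [3.14, 0.003, 2.961]
ft_force: [-0.2, 0.6, -0.7]
opening: 0.845
```

```bash
python3 - <<'E'
from h import *
s=env.state();print(s['eef_pos'])
c=get_calibration('wrist');im,d=read_camera('wrist');cv2.imwrite('pics/w5.png',im)
print(proj(c,(404,243,76)))
cmd(438.5,-288,110,1.6)
E
```

```text
[404.48344432 243.39237798 150.40559963]
(np.float64(274.11008079248813), np.float64(216.6028678534266))
turn [0.0066 0.002  1.3612] shift [-0.128  -0.5172  0.0408] dist 0.534
```

View pics/w5.png

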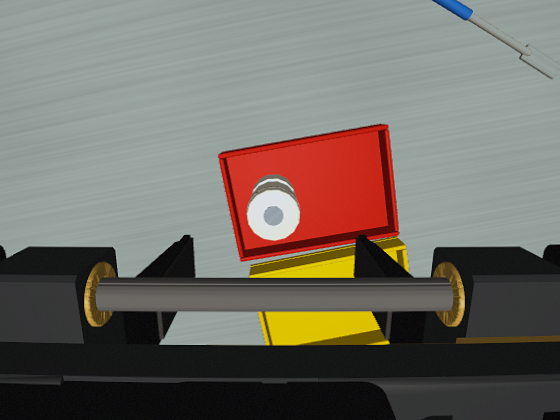

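Plug 1 stands upright in the red tray, head at (273,215). Going to the middle plug.

>>> arm_command:
  targets:
    - [[0,0,1.361],[-0.128,-0.5172,0],0]
    - [[0,0,1.361],[-0.128,-0.5172,0],0]
    - [[0,0,1.361],[-0.128,-0.5172,0],0]
    - [[0,0,1.361],[-0.128,-0.5172,0],0]
    - [[0,0,1.361],[-0.128,-0.5172,0],0]
    - [[0,0,1.361],[-0.128,-0.5172,0],0]
    - [[0,0,1.361],[-0.128,-0.5172,0],0]
    - [[0,0,1.361],[-0.128,-0.5172,0],0]

```text
t: 13.8
eef_pos: [428.1, -158.4, 146.9]
tcp_rot: [-3.142, -0.0, 1.755]
ft_force: [-0.1, 0.3, -0.2]
opening: 0.999
```

```bash
python3 - <<'E'
from h import *
cmd(438.5,-288,110,1.6)
E
```

```text
turn [-1.000e-04 -2.000e-04  1.546e-01] shift [-0.1294 -0.0134  0.0369] dist 0.135
```

>>> arm_command:
  targets:
    - [[0,0,0.15],[-0.128,-0.0134,0.0369],0]
    - [[0,0,0.15],[-0.128,-0.0134,0.0369],0]
    - [[0,0,0.15],[-0.128,-0.0134,0.0369],0]
    - [[0,0,0.15],[-0.128,-0.0134,0.0369],0]
    - [[0,0,0.15],[-0.128,-0.0134,0.0369],0]

```text
t: 14.3
eef_pos: [439.0, -284.4, 109.5]
tcp_rot: [-3.14, -0.001, 1.61]
ft_force: [0.3, -0.1, -0.2]
opening: 1.004
```

```bash
python3 - <<'E'
from h import *
s=env.state();print(s['eef_pos'],s['tcp_rot'])
c=get_calibration('wrist');im,d=read_camera('wrist');cv2.imwrite('pics/w6.png',im)
for p in [(439,-287.8,76),(434,-355,76)]: print(proj(c,p))
k=np.zeros((420,560),np.uint8);H,S,V=cv2.split(cv2.cvtColor(im,cv2.COLOR_BGR2HSV))
k[:278]=((S<30)&(V>200))[:278]
for q in cv2.findContours(k,0,1)[0]:
    if cv2.contourArea(q)>300: print(cv2.minEnclosingCircle(q),cv2.boundingRect(q))
cmd(438.5,-288,47.5,1.6)
E
```

```text
[ 438.96319767 -284.43881996  109.50225462] [-3.14038837e+00 -1.32083565e-03  1.60961435e+00]
(np.float64(273.9493439379727), np.float64(240.17684017387296))
(np.float64(262.03402646013103), np.float64(339.6963917844851))
((274.26666259765625, 239.0), 30.33277702331543) (244, 211, 61, 58)
((531.8623657226562, 175.96734619140625), 32.71352005004883) (502, 146, 58, 61)
((466.2894592285156, 195.1842041015625), 83.2189712524414) (419, 114, 96, 155)
turn [-0.0009 -0.001   0.0108] shift [-0.0043 -0.0007  0.0625] dist 0.063
```

View pics/w6.png

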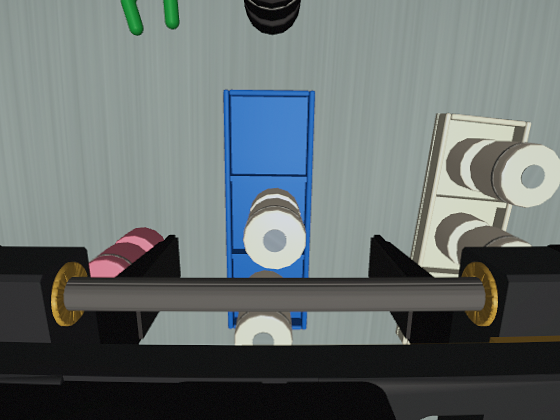

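The middle plug is at (274,240), as predicted. The pink plug (left) and the white rack (right) are clear of the fingers.

>>> arm_command:
  targets:
    - [[0,0,0.01],[-0.0035,0,0.04],50]
    - [[0,0,0.01],[-0.0035,0,0.062],90]
    - [[0,0,0.01],[-0.0035,0,0.062],140]
    - [[0,0,0.01],[-0.0035,0,0.062],255]
    - [[0,0,0.01],[-0.0035,0,0.062],255]
    - [[0,0,0.01],[-0.0035,0,0.062],255]
    - [[0,0,0.01],[-0.0035,0,0.062],255]
    - [[0,0,0.01],[-0.0035,0,0.062],255]

```text
t: 15.15
eef_pos: [439.8, -288.0, 48.9]
tcp_rot: [3.141, 0.0, 1.601]
ft_force: [1.2, -0.5, 2.2]
opening: 0.398
```

```bash
python3 - <<'E'
from h import *
print(env.state()['eef_pos'])
cmd(426,24.5,150,2.957)
E
```

```text
[ 439.81845662 -288.04622278   48.86501333]
turn [ 2.000e-04  9.000e-04 -1.356e+00] shift [ 0.3128 -0.0043 -0.1013] dist 0.329
```

>>> arm_command:
  targets:
    - [[0,0,0],[0,0,0],255]
    - [[0,0,0],[0,0,0],255]

```text
t: 15.35
eef_pos: [439.9, -288.1, 48.8]
tcp_rot: [3.141, 0.0, 1.601]
ft_force: [-0.7, 0.3, 6.0]
opening: 0.396
```

>>> arm_command:
  targets:
    - [[0,0,0],[0,0,-0.03],255]
    - [[0,0,0],[0,0,-0.07],255]
    - [[0,0,-0.15],[0.02,0,-0.101],255]
    - [[0,0,-1.356],[0.3128,-0.0043,-0.1013],255]
    - [[0,0,-1.356],[0.3128,-0.0043,-0.1013],255]
    - [[0,0,-1.356],[0.3128,-0.0043,-0.1013],255]
    - [[0,0,-1.356],[0.3128,-0.0043,-0.1013],255]
    - [[0,0,-1.356],[0.3128,-0.0043,-0.1013],255]

```text
t: 16.15
eef_pos: [427.3, -16.5, 149.7]
tcp_rot: [3.141, 0.0, 2.507]
ft_force: [0.1, 0.3, -1.7]
opening: 0.396
```

```bash
python3 - <<'E'
from h import *
cmd(426,24.5,150,2.957)
E
```

```text
turn [ 1.000e-04  1.000e-04 -4.505e-01] shift [ 0.0253  0.0322 -0.0003] dist 0.041
```

>>> arm_command:
  targets:
    - [[0,0,-0.45],[0.0253,0.0322,0],255]
    - [[0,0,-0.45],[0.0253,0.0322,0.01],255]
    - [[0,0,-0.45],[0.0253,0.0322,0.03],255]
    - [[0,0,-0.45],[0.0253,0.0322,0.047],255]
    - [[0,0,-0.45],[0.0253,0.0322,0.0475],255]
    - [[0,0,-0.45],[0.0253,0.0322,0.0475],255]

```text
t: 16.75
eef_pos: [426.8, 22.7, 102.2]
tcp_rot: [3.142, -0.001, 2.95]
ft_force: [1.2, 0.3, -1.5]
opening: 0.394
```

```bash
python3 - <<'E'
from h import *
cmd(455,19.5,102.3,2.957)
E
```

```text
turn [ 0.     -0.0009 -0.0067] shift [-0.0283  0.0022 -0.0001] dist 0.028
```

>>> arm_command:
  targets:
    - [[0,0,-0.01],[-0.015,0.0022,0],255]
    - [[0,0,-0.01],[-0.0283,0.0022,0],255]
    - [[0,0,-0.01],[-0.0283,0.0022,0],255]
    - [[0,0,-0.01],[-0.0283,0.0022,0],255]

```text
t: 17.15
eef_pos: [454.9, 19.4, 102.3]
tcp_rot: [3.142, 0.0, 2.96]
ft_force: [-0.5, 0.2, -1.3]
opening: 0.391
```

```bash
python3 - <<'E'
from h import *
cmd(485.2,14.0,102.3,2.96)
E
```

```text
turn [0.0001 0.     0.0004] shift [-0.0308  0.0002  0.    ] dist 0.031
```

>>> arm_command:
  targets:
    - [[0,0,0],[-0.01,0,0],255]
    - [[0,0,0],[-0.02,0,0],255]
    - [[0,0,0],[-0.025,0,0],255]
    - [[0,0,0],[-0.027,0,0],255]
    - [[0,0,0],[-0.0285,0,0],255]
    - [[0,0,0],[-0.0295,0,0],255]
    - [[0,0,0],[-0.0305,0,0],255]

```text
t: 17.85
eef_pos: [484.9, 14.1, 102.1]
tcp_rot: [3.142, -0.0, 2.961]
ft_force: [-0.3, 0.5, -1.3]
opening: 0.394
```

>>> arm_command:
  targets:
    - [[0,0,0],[-0.001,0,0],255]
    - [[0,0,0],[-0.002,0,0],255]
    - [[0,0,0],[-0.003,0,0],255]

```text
t: 18.15
eef_pos: [488.1, 13.5, 102.1]
tcp_rot: [3.142, 0.0, 2.961]
ft_force: [0.1, -0.6, -0.5]
opening: 0.394
```

>>> arm_command:
  targets:
    - [[0,0,0],[-0.002,0,0],255]
    - [[0,0,0],[-0.005,0,0],255]
    - [[0,0,0],[-0.009,0,0],255]
    - [[0,0,0],[-0.013,0,0],255]
    - [[0,0,0],[-0.017,0,0],255]
    - [[0,0,0],[-0.019,0,0],255]
    - [[0,0,0],[-0.02,0,0],255]

```text
t: 18.85
eef_pos: [507.9, 9.9, 102.0]
tcp_rot: [3.141, -0.0, 2.961]
ft_force: [-0.6, -0.3, -1.6]
opening: 0.394
```

>>> arm_command:
  targets:
    - [[0,0,0],[-0.001,0,0],255]
    - [[0,0,0],[-0.002,0,0],255]
    - [[0,0,0],[-0.003,0,0],255]
    - [[0,0,0],[-0.0035,0,0],255]

```text
t: 19.25
eef_pos: [510.7, 9.5, 102.0]
tcp_rot: [3.141, -0.001, 2.961]
ft_force: [-1.9, 2.6, -0.5]
opening: 0.397
```

>>> arm_command:
  targets:
    - [[0,0,0],[-0.0005,0,0],255]
    - [[0,0,0],[-0.001,0,0],255]
    - [[0,0,0],[-0.001,0,0],255]

```text
t: 19.55
eef_pos: [511.5, 9.5, 101.9]
tcp_rot: [3.141, -0.002, 2.961]
ft_force: [-2.9, 4.3, -2.1]
opening: 0.394
```

>>> arm_command:
  targets:
    - [[0,0,0],[-0.0005,0,0],255]
    - [[0,0,0],[-0.001,0,0],255]
    - [[0,0,0],[-0.001,0,0],255]

```text
t: 19.85
eef_pos: [512.0, 9.5, 101.8]
tcp_rot: [3.141, -0.003, 2.961]
ft_force: [-4.9, 6.0, -2.3]
opening: 0.396
```

It met resistance at about 26 mm in, where a 20 mm neck should stop, but the force has a sideways part. I back off, shift about 0.8 mm in +y to centre it, and feel again.

>>> arm_command:
  targets:
    - [[0,0,0],[0.003,0,0],255]
    - [[0,0,0],[0.004,0.0008,0],255]
    - [[0,0,0],[0.004,0.0008,0],255]

```text
t: 20.15
eef_pos: [509.5, 10.3, 102.3]
tcp_rot: [-3.142, 0.001, 2.961]
ft_force: [0.1, -0.2, -1.8]
opening: 0.393
```

>>> arm_command:
  targets:
    - [[0,0,0],[-0.0015,0,0],255]
    - [[0,0,0],[-0.0025,0,0],255]
    - [[0,0,0],[-0.0035,0,0],255]
    - [[0,0,0],[-0.004,0,0],255]
    - [[0,0,0],[-0.004,0,0],255]

```text
t: 20.65
eef_pos: [512.3, 9.8, 101.9]
tcp_rot: [-3.141, -0.003, 2.961]
ft_force: [-5.6, -0.4, 0.6]
opening: 0.396
```

>>> arm_command:
  targets:
    - [[0,0,0],[-0.001,0,0],255]
    - [[0,0,0],[-0.0015,0,0],255]
    - [[0,0,0],[-0.0015,0,0],255]

```text
t: 20.95
eef_pos: [512.8, 9.7, 101.7]
tcp_rot: [-3.141, -0.005, 2.961]
ft_force: [-10.6, 0.9, 3.3]
opening: 0.394
```

Firm, symmetric stop at the step (about 10 N axial), so it is a 20 mm neck and goes in the green tray. Drawing out.

>>> arm_command:
  targets:
    - [[0,0,0],[0.01,0,0],255]
    - [[0,0,0],[0.03,0,0],255]
    - [[0,0,0],[0.06,0,0],255]
    - [[0,0,0],[0.08,0,0],255]
    - [[0,0,0],[0.08,0,-0.03],255]
    - [[0,0,0],[0.08,0,-0.04],255]
    - [[0,0,0],[0.08,0,-0.04],255]

```text
t: 21.65
eef_pos: [437.1, 23.7, 143.3]
tcp_rot: [3.141, 0.004, 2.961]
ft_force: [0.1, 0.5, -1.6]
opening: 0.394
```

```bash
python3 - <<'E'
from h import *
cmd(615,241,142,2.96);print(env.state()['eef_pos'])
E
```

```text
turn [0.0005 0.0045 0.0011] shift [-0.136   0.2457  0.002 ] dist 0.281
[437.13550572  23.72955737 143.32396331]
```

>>> arm_command:
  targets:
    - [[0,0,0],[-0.136,0.2457,0],255]
    - [[0,0,0],[-0.136,0.2457,0],255]
    - [[0,0,0],[-0.136,0.2457,0],255]
    - [[0,0,0],[-0.136,0.2457,0],255]
    - [[0,0,0],[-0.136,0.2457,0],255]
    - [[0,0,0],[-0.136,0.2457,0.01],255]
    - [[0,0,0],[-0.136,0.2457,0.05],255]
    - [[0,0,0],[-0.136,0.2457,0.08],255]

```text
t: 22.45
eef_pos: [613.7, 241.8, 58.6]
tcp_rot: [-3.141, -0.001, 2.962]
ft_force: [-0.1, 0.2, -2.5]
opening: 0.392
```

>>> arm_command:
  targets:
    - [[0,0,0],[0,0,0.002],255]
    - [[0,0,0],[0,0,0.005],255]
    - [[0,0,0],[0,0,0.008],255]
    - [[0,0,0],[0,0,0.01],255]
    - [[0,0,0],[0,0,0.01],255]

```text
t: 22.95
eef_pos: [614.3, 241.1, 53.0]
tcp_rot: [3.141, 0.001, 2.961]
ft_force: [-0.5, 0.4, -0.9]
opening: 0.396
```

>>> arm_command:
  targets:
    - [[0,0,0],[0,0,0.001],255]
    - [[0,0,0],[0,0,0.002],255]
    - [[0,0,0],[0,0,0.003],255]
    - [[0,0,0],[0,0,0.004],255]
    - [[0,0,0],[0,0,0.004],255]

```text
t: 23.45
eef_pos: [614.1, 241.1, 48.9]
tcp_rot: [3.141, 0.001, 2.961]
ft_force: [-2.0, -1.0, 6.3]
opening: 0.393
```

>>> arm_command:
  targets:
    - [[0,0,0],[0,0,0],160]
    - [[0,0,0],[0,0,0],100]
    - [[0,0,0],[0,0,0],60]
    - [[0,0,0],[0,0,0],0]
    - [[0,0,0],[0,0,-0.03],0]
    - [[0,0,0],[0,0,-0.08],0]
    - [[0,0,0],[0,0,-0.1],0]

```text
t: 24.15
eef_pos: [615.1, 241.5, 152.1]
tcp_rot: [3.139, 0.004, 2.961]
ft_force: [-0.1, 0.2, 0.2]
opening: 0.848
```

```bash
python3 - <<'E'
from h import *
c=get_calibration('wrist');im,d=read_camera('wrist');cv2.imwrite('pics/w7.png',im)
print(proj(c,(614,241,76)))
cmd(434.5,-355,150,1.6)
E
```

```text
(np.float64(273.80723862789523), np.float64(215.07622795195385))
turn [0.0073 0.0033 1.3611] shift [ 0.0712 -0.6195  0.0016] dist 0.624
```

View pics/w7.png

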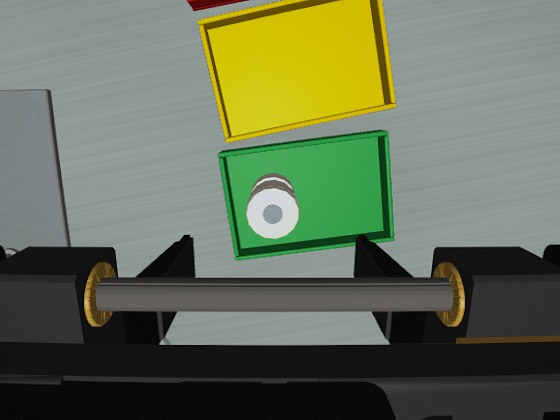

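Plug 2 stands upright in the green tray, head at (273,213). On to the third plug.

>>> arm_command:
  targets:
    - [[0,0,1.361],[0.0712,-0.6195,-0.015],0]
    - [[0,0,1.361],[0.0712,-0.6195,-0.015],0]
    - [[0,0,1.361],[0.0712,-0.6195,-0.015],0]
    - [[0,0,1.361],[0.0712,-0.6195,-0.015],0]
    - [[0,0,1.361],[0.0712,-0.6195,-0.015],0]
    - [[0,0,1.361],[0.0712,-0.6195,-0.015],0]
    - [[0,0,1.361],[0.0712,-0.6195,-0.015],0]
    - [[0,0,1.361],[0.0712,-0.6195,-0.015],0]

```text
t: 25.0
eef_pos: [496.7, -143.2, 157.5]
tcp_rot: [-3.142, -0.0, 1.755]
ft_force: [1.4, -0.4, 0.4]
opening: 1.003
```

```bash
python3 - <<'E'
from h import *
cmd(434.5,-354,110,1.6)
E
```

```text
turn [-1.000e-04 -2.000e-04  1.549e-01] shift [-0.1958 -0.0997  0.0475] dist 0.225
```

>>> arm_command:
  targets:
    - [[0,0,0.15],[-0.195,-0.0997,0.0475],0]
    - [[0,0,0.15],[-0.195,-0.0997,0.0475],0]
    - [[0,0,0.15],[-0.195,-0.0997,0.0475],0]
    - [[0,0,0.15],[-0.195,-0.0997,0.0475],0]
    - [[0,0,0.15],[-0.195,-0.0997,0.0475],0]
    - [[0,0,0.15],[-0.195,-0.0997,0.0475],0]
    - [[0,0,0.15],[-0.195,-0.0997,0.0475],0]

```text
t: 25.7
eef_pos: [436.3, -351.6, 109.7]
tcp_rot: [-3.141, -0.001, 1.61]
ft_force: [-0.4, -0.2, 0.2]
opening: 1.005
```

```bash
python3 - <<'E'
from h import *
s=env.state();print(s['eef_pos'],s['tcp_rot'])
c=get_calibration('wrist');im,d=read_camera('wrist');cv2.imwrite('pics/w8.png',im)
k=np.zeros((420,560),np.uint8);H,S,V=cv2.split(cv2.cvtColor(im,cv2.COLOR_BGR2HSV))
k[:278]=((S<30)&(V>200))[:278]
for q in cv2.findContours(k,0,1)[0]:
    if cv2.contourArea(q)>300:
        (u,v),r=cv2.minEnclosingCircle(q); print(u,v,r,onplane(c,u,v,76))
cmd(434.5,-355,48.5,1.6)
E
```

```text
[ 436.25811222 -351.64597378  109.65741312] [-3.14092501e+00 -1.02103730e-03  1.60991402e+00]
512.0 244.0 27.018611907958984 [ 580.35696326 -352.23392142   76.        ]
270.77777099609375 240.6666717529297 30.312267303466797 [ 434.45630029 -355.50561731   76.        ]
537.0 159.0 33.0152473449707 [ 585.22668972 -300.66214658   76.        ]
554.0 53.5 34.630287170410156 [ 583.80432883 -243.46409844   76.        ]
452.0363464355469 140.14297485351562 128.90164184570312 [ 533.66744446 -292.529277     76.        ]
turn [-0.0003 -0.0007  0.0111] shift [-0.0039 -0.0023  0.0615] dist 0.062
```

View pics/w8.png

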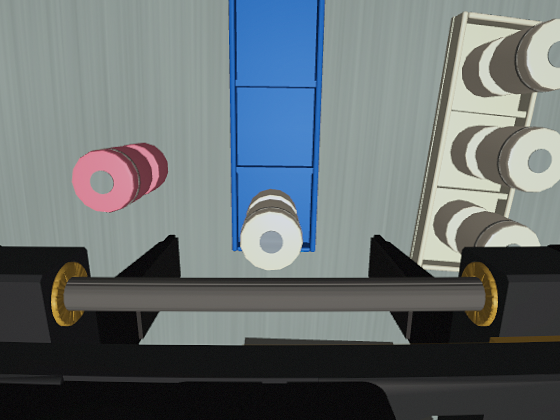

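The third plug is at (271,241), about (434.5,-355.5) mm. The pink plug (left) and the white rack (right) are clear.

>>> arm_command:
  targets:
    - [[0,0,0.01],[-0.0042,-0.0023,0.04],50]
    - [[0,0,0.01],[-0.0042,-0.0023,0.0608],90]
    - [[0,0,0.01],[-0.0042,-0.0023,0.0608],140]
    - [[0,0,0.01],[-0.0042,-0.0023,0.0608],255]
    - [[0,0,0.01],[-0.0042,-0.0023,0.0608],255]
    - [[0,0,0.01],[-0.0042,-0.0023,0.0608],255]
    - [[0,0,0.01],[-0.0042,-0.0023,0.0608],255]
    - [[0,0,0.01],[-0.0042,-0.0023,0.0608],255]

```text
t: 26.55
eef_pos: [434.6, -356.3, 49.9]
tcp_rot: [3.141, 0.001, 1.601]
ft_force: [0.4, 0.9, 4.7]
opening: 0.395
```

>>> arm_command:
  targets:
    - [[0,0,0],[0,0,0],255]
    - [[0,0,0],[0,0,0],255]

```text
t: 26.75
eef_pos: [434.6, -356.3, 49.9]
tcp_rot: [3.141, 0.0, 1.601]
ft_force: [-1.6, 2.0, 6.7]
opening: 0.394
```

```bash
python3 - <<'E'
from h import *
cmd(426,24.5,152,2.96)
E
```

```text
turn [ 2.0000e-04  8.0000e-04 -1.3591e+00] shift [ 0.3808  0.0029 -0.1022] dist 0.394
```

>>> arm_command:
  targets:
    - [[0,0,0],[0,0,-0.03],255]
    - [[0,0,0],[0,0,-0.07],255]
    - [[0,0,-0.15],[0.02,0,-0.102],255]
    - [[0,0,-1.359],[0.3808,0.0029,-0.1022],255]
    - [[0,0,-1.359],[0.3808,0.0029,-0.1022],255]
    - [[0,0,-1.359],[0.3808,0.0029,-0.1022],255]
    - [[0,0,-1.359],[0.3808,0.0029,-0.1022],255]
    - [[0,0,-1.359],[0.3808,0.0029,-0.1022],255]

```text
t: 27.55
eef_pos: [427.8, -84.5, 151.6]
tcp_rot: [3.141, -0.0, 2.506]
ft_force: [0.4, 0.1, -1.6]
opening: 0.395
```

```bash
python3 - <<'E'
from h import *
cmd(426,24.5,152,2.96)
E
```

```text
turn [ 1.000e-04 -0.000e+00 -4.535e-01] shift [ 0.0661  0.0867 -0.0004] dist 0.109
```

>>> arm_command:
  targets:
    - [[0,0,-0.453],[0.0661,0.0867,0],255]
    - [[0,0,-0.453],[0.0661,0.0867,0],255]
    - [[0,0,-0.453],[0.0661,0.0867,0],255]
    - [[0,0,-0.453],[0.0661,0.0867,0.03],255]
    - [[0,0,-0.453],[0.0661,0.0867,0.048],255]
    - [[0,0,-0.453],[0.0661,0.0867,0.048],255]
    - [[0,0,-0.453],[0.0661,0.0867,0.048],255]

```text
t: 28.25
eef_pos: [427.2, 22.7, 103.8]
tcp_rot: [3.142, -0.001, 2.954]
ft_force: [-0.3, -0.3, -0.9]
opening: 0.393
```

```bash
python3 - <<'E'
from h import *
cmd(455,20.0,103.4,2.96)
E
```

```text
turn [ 0.     -0.0007 -0.0062] shift [-0.0279  0.0025  0.0004] dist 0.028
```

>>> arm_command:
  targets:
    - [[0,0,-0.006],[-0.015,0.0025,0.0004],255]
    - [[0,0,-0.006],[-0.0279,0.0025,0.0004],255]
    - [[0,0,-0.006],[-0.0279,0.0025,0.0004],255]
    - [[0,0,-0.006],[-0.0279,0.0025,0.0004],255]

```text
t: 28.65
eef_pos: [454.9, 19.9, 103.5]
tcp_rot: [3.142, 0.0, 2.96]
ft_force: [-0.7, 0.2, -1.7]
opening: 0.395
```

>>> arm_command:
  targets:
    - [[0,0,0],[-0.01,0,0],255]
    - [[0,0,0],[-0.02,0,0],255]
    - [[0,0,0],[-0.025,0,0],255]
    - [[0,0,0],[-0.027,0,0],255]
    - [[0,0,0],[-0.0285,0,0],255]
    - [[0,0,0],[-0.0295,0,0],255]
    - [[0,0,0],[-0.0295,0,0],255]

```text
t: 29.35
eef_pos: [484.0, 14.7, 103.1]
tcp_rot: [3.142, -0.0, 2.96]
ft_force: [-0.6, 0.2, -1.3]
opening: 0.394
```

>>> arm_command:
  targets:
    - [[0,0,0],[-0.0005,0,0],255]
    - [[0,0,0],[-0.001,0,0],255]
    - [[0,0,0],[-0.0015,0,0],255]
    - [[0,0,0],[-0.0015,0,0],255]

```text
t: 29.75
eef_pos: [485.6, 14.5, 103.2]
tcp_rot: [3.141, 0.0, 2.96]
ft_force: [0.7, 0.4, -1.4]
opening: 0.392
```

>>> arm_command:
  targets:
    - [[0,0,0],[-0.0005,0,0],255]
    - [[0,0,0],[-0.001,0,0],255]
    - [[0,0,0],[-0.0015,0,0],255]
    - [[0,0,0],[-0.002,0,0],255]

```text
t: 30.15
eef_pos: [487.5, 14.1, 103.2]
tcp_rot: [3.142, -0.0, 2.96]
ft_force: [1.1, 0.3, -1.4]
opening: 0.394
```

>>> arm_command:
  targets:
    - [[0,0,0],[-0.001,0,0],255]
    - [[0,0,0],[-0.002,0,0],255]
    - [[0,0,0],[-0.003,0,0],255]
    - [[0,0,0],[-0.004,0,0],255]

```text
t: 30.55
eef_pos: [491.5, 13.4, 103.2]
tcp_rot: [3.142, -0.0, 2.96]
ft_force: [0.4, 0.0, -1.4]
opening: 0.399
```

It enters the go part. On to the step.

>>> arm_command:
  targets:
    - [[0,0,0],[-0.003,0,0],255]
    - [[0,0,0],[-0.007,0,0],255]
    - [[0,0,0],[-0.011,0,0],255]
    - [[0,0,0],[-0.014,0,0],255]
    - [[0,0,0],[-0.016,0,0],255]
    - [[0,0,0],[-0.017,0,0],255]

```text
t: 31.15
eef_pos: [508.3, 10.3, 103.1]
tcp_rot: [3.142, -0.0, 2.96]
ft_force: [-0.7, 0.0, -0.6]
opening: 0.398
```

>>> arm_command:
  targets:
    - [[0,0,0],[-0.001,0,0],255]
    - [[0,0,0],[-0.002,0,0],255]
    - [[0,0,0],[-0.003,0,0],255]
    - [[0,0,0],[-0.004,0,0],255]

```text
t: 31.55
eef_pos: [511.7, 9.6, 103.1]
tcp_rot: [3.142, -0.001, 2.96]
ft_force: [-3.3, 0.5, -1.2]
opening: 0.394
```

>>> arm_command:
  targets:
    - [[0,0,0],[-0.0005,0,0],255]
    - [[0,0,0],[-0.001,0,0],255]
    - [[0,0,0],[-0.001,0,0],255]

```text
t: 31.85
eef_pos: [512.1, 9.6, 103.0]
tcp_rot: [-3.142, -0.002, 2.96]
ft_force: [-5.1, 1.1, -0.3]
opening: 0.396
```

>>> arm_command:
  targets:
    - [[0,0,0],[-0.0005,0,0],255]
    - [[0,0,0],[-0.001,0,0],255]
    - [[0,0,0],[-0.001,0,0],255]

```text
t: 32.15
eef_pos: [512.5, 9.5, 102.8]
tcp_rot: [-3.141, -0.004, 2.96]
ft_force: [-7.3, 0.9, 0.9]
opening: 0.394
```

Firm axial stop at the step again, so the third is also 20 mm. It goes in the second place of the green tray, jaws across x to clear the plug already there.

>>> arm_command:
  targets:
    - [[0,0,0],[0.01,0,0],255]
    - [[0,0,0],[0.03,0,0],255]
    - [[0,0,0],[0.06,0,0],255]
    - [[0,0,0],[0.08,0,0],255]
    - [[0,0,0],[0.08,0,-0.03],255]
    - [[0,0,0],[0.08,0,-0.047],255]
    - [[0,0,0],[0.08,0,-0.047],255]

```text
t: 32.85
eef_pos: [436.3, 23.7, 152.0]
tcp_rot: [3.141, 0.005, 2.96]
ft_force: [0.6, -0.5, -1.5]
opening: 0.398
```

```bash
python3 - <<'E'
from h import *
cmd(618,299,150,1.6);print(env.state()['eef_pos'])
E
```

```text
turn [0.0039 0.004  1.3602] shift [-0.129   0.3036  0.0028] dist 0.33
[436.29259269  23.65263795 151.99001467]
```

>>> arm_command:
  targets:
    - [[0,0,1.36],[-0.129,0.3036,0],255]
    - [[0,0,1.36],[-0.129,0.3036,0],255]
    - [[0,0,1.36],[-0.129,0.3036,0],255]
    - [[0,0,1.36],[-0.129,0.3036,0],255]
    - [[0,0,1.36],[-0.129,0.3036,0],255]
    - [[0,0,1.36],[-0.129,0.3036,0],255]
    - [[0,0,1.36],[-0.129,0.3036,0],255]
    - [[0,0,1.36],[-0.129,0.3036,0],255]

```text
t: 33.65
eef_pos: [618.4, 302.7, 147.7]
tcp_rot: [3.141, -0.001, 1.787]
ft_force: [-1.4, 0.1, -2.1]
opening: 0.394
```

```bash
python3 - <<'E'
from h import *
cmd(618,299,150,1.6);print(env.state()['eef_pos'])
E
```

```text
turn [ 0.0006 -0.0007  0.1865] shift [-0.0035 -0.0012 -0.0023] dist 0.004
[618.42862449 302.72538584 147.67878794]
```

>>> arm_command:
  targets:
    - [[0,0,0.16],[0,0,0],255]
    - [[0,0,0.16],[0,0,0],255]
    - [[0,0,0.16],[0,0,0],255]
    - [[0,0,0.16],[0,0,0],255]

```text
t: 34.05
eef_pos: [617.0, 298.7, 149.8]
tcp_rot: [-3.141, -0.0, 1.633]
ft_force: [1.0, -1.2, -1.3]
opening: 0.394
```

```bash
python3 - <<'E'
from h import *
c=get_calibration('wrist');s=env.state();print(s['eef_pos'],s['tcp_rot']);im,d=read_camera('wrist');cv2.imwrite('pics/w9.png',im)
print(proj(c,(614,241,76)))
cmd(618,300,55,1.6)
E
```

```text
[617.01923857 298.70469435 149.76626041] [-3.14141682e+00 -4.41774774e-05  1.63309734e+00]
(np.float64(265.1108236535288), np.float64(292.1698612855156))
turn [ 0.0001 -0.0001  0.0325] shift [0.0012 0.001  0.095 ] dist 0.095
```

View pics/w9.png

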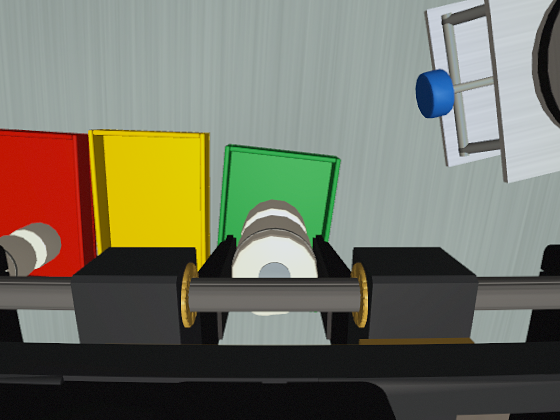

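The plug hangs over the far half of the green tray at (275,265), clear of the walls. Lowering.

>>> arm_command:
  targets:
    - [[0,0,0.03],[0.0012,0.001,0.03],255]
    - [[0,0,0.03],[0.0012,0.001,0.06],255]
    - [[0,0,0.03],[0.0012,0.001,0.085],255]
    - [[0,0,0.03],[0.0012,0.001,0.093],255]
    - [[0,0,0.03],[0.0012,0.001,0.095],255]
    - [[0,0,0.03],[0.0012,0.001,0.096],255]
    - [[0,0,0.03],[0.0012,0.001,0.096],255]

```text
t: 34.8
eef_pos: [618.6, 300.4, 55.5]
tcp_rot: [3.14, -0.001, 1.6]
ft_force: [0.9, -0.8, -1.6]
opening: 0.392
```

>>> arm_command:
  targets:
    - [[0,0,0],[0,0,0.0015],255]
    - [[0,0,0],[0,0,0.003],255]
    - [[0,0,0],[0,0,0.004],255]
    - [[0,0,0],[0,0,0.0045],255]
    - [[0,0,0],[0,0,0.0045],255]

```text
t: 35.3
eef_pos: [618.0, 300.3, 50.0]
tcp_rot: [3.141, -0.0, 1.6]
ft_force: [-0.7, -0.0, 2.2]
opening: 0.395
```

>>> arm_command:
  targets:
    - [[0,0,0],[0,0,0.0005],255]
    - [[0,0,0],[0,0,0.0005],160]
    - [[0,0,0],[0,0,0.0005],100]
    - [[0,0,0],[0,0,0.0005],60]
    - [[0,0,0],[0,0,0],0]
    - [[0,0,0],[0,0,-0.03],0]
    - [[0,0,0],[0,0,-0.08],0]
    - [[0,0,0],[0,0,-0.11],0]

```text
t: 36.1
eef_pos: [618.6, 300.5, 162.7]
tcp_rot: [3.139, -0.001, 1.6]
ft_force: [-0.0, -0.5, -0.7]
opening: 0.84
```

>>> arm_command:
  targets:
    - [[0,0,0],[0,-0.04,-0.04],0]
    - [[0,0,0],[0.1,-0.08,-0.07],0]
    - [[0,0,0],[0.15,-0.1,-0.07],0]
    - [[0,0,0],[0.15,-0.1,-0.07],0]
    - [[0,0,0],[0.15,-0.1,-0.07],0]

```text
t: 36.6
eef_pos: [511.6, 450.8, 230.7]
tcp_rot: [3.141, -0.001, 1.603]
ft_force: [-0.5, -0.6, -0.1]
opening: 1.005
```

```bash
python3 - <<'E'
from h import *
s=env.state();print(s['t'],s['eef_pos'])
im,d=read_camera('scene');cv2.imwrite('pics/s10.png',im)
im,d=read_camera('top');cv2.imwrite('pics/t10.png',im)
E
```

```text
36.6 [511.60930216 450.81231653 230.68662695]
```

View pics/s10.png

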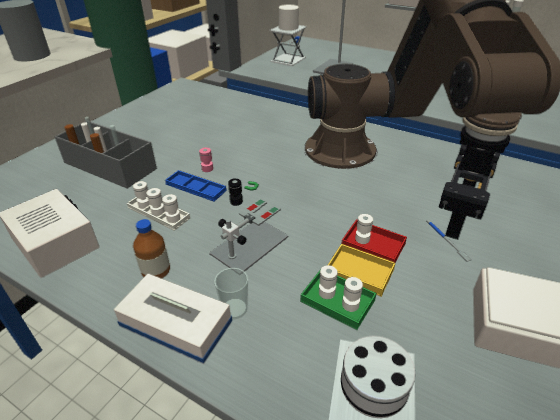

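View pics/t10.png

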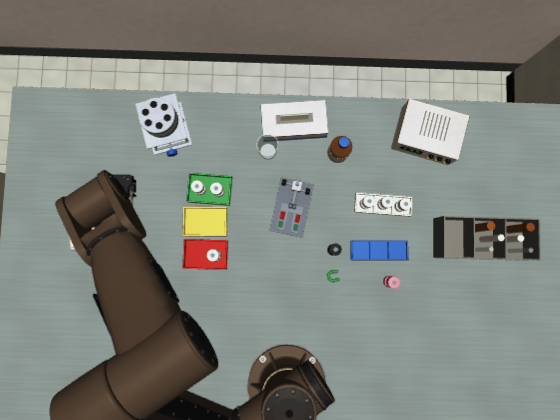

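All three plugs are upright: green tray heads at (197,187) and (216,189), red tray head at (213,256). The blue rack is empty, the white rack still holds three, and the bystanders have not moved.

```bash
python3 - <<'E'
from h import *
print(env.job_done())
E
```

```text
the job is handed in; nothing more can be done
None
```

I checked all three plugs from the blue rack in the slot gauge and stood each in its tray. I handed the job in at about 36.7 s of the 72 s allowed. It reports no verdict.

| Plug (by blue rack bay, starting nearest the gauge) | Where the neck stopped | Wrist force at the stop | Neck | Tray |
|---|---|---|---|---|
| First | closed end, about 51 mm in by my mouth estimate (50 expected) | about 4 N | 16 mm | red |
| Middle | no-go step, about 26–27 mm in | about 11 N | 20 mm | green |
| Third | no-go step, about 26–27 mm in | about 7 N | 20 mm | green |

- **Middle plug:** its first touch at the step had a sideways force. I backed off, shifted 0.8 mm and felt again. It stopped at the same depth with a straight push back, so I took it as a true stop.
- **Final pictures (scene and top):** all three plugs stand upright and released, and the blue rack is empty. The three white-rack plugs and the bystanders look unmoved, and the arm is clear.
- **Small disagreement:** measured arm positions wandered by 1–2 mm until the arm settled, so I corrected from settled readings. No check failed.

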